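Zero the stirrer's knob and mesh the beater in its drive hub

TASK

Turn the knob on the white bottom-drive stirrer until its pointer reads zero. Then lift the wire beater (the one with the square head and the cross-shaped splined foot) out of the draining stand, turn it until its splines mesh with the cross slot of the drive hub, and push it fully home against the ejector spring until its collar sits on the hub. Finish while still holding the beater pressed down there, with the knob still at zero, and leave the spare stirrer, bottle, cup and tub where they are.

Things in the scene. Friction and masses are not known exactly. Their poses are not given: they have to be found in the camera images.
- knob (a joint): The stirrer's speed knob, in rad, anticlockwise from above positive; 0 when the pointer is at zero, that is, points along the machine's +x to the one long wide tick on the deck (short thin ticks every 0.45 rad either side). Zero is the middle of its travel (-2 to +2), without a stop or detent; it stays where it is left (friction 0.05 N m).
- knob_grip (a point): Point on the knob's vertical axis at the height to grip, 28 mm above the machine's deck; turns with the knob: its x axis points along the pointer. The knob is a black disc (radius 32 mm, 6 mm high) bearing an upright bar 46 mm long (along x), 14 mm thick (along y), whose top is 40 mm above the deck; the pointer end has a white line and a white nose.
- machine: Bottom-drive stirrer base, fixed, a white box 200 mm (x) by 290 mm (y) by 60 mm high; origin at the centre of its underside. Knob axis at (0, -75 mm), drive hub axis at (0, +75 mm) in its frame. The deck is its top, 60 mm up.
- hub_mouth (a point): Centre of the top face of the drive hub, a round aluminium hub (radius 30 mm, standing 30 mm above the deck); turns with the hub: the two crossing slots of its mouth run along this point's x and y axes. Each slot is 10.5 mm wide, 31 mm long and 26 mm deep. A 12 mm ejector pin stands in the middle, its top 11 mm below the mouth.
- hub: The same drive hub; origin on its axis, at its underside on the deck, 30 mm below its mouth; carries the ejector pin. It starts turned up to 0.75 rad either way in the machine; a stiff brake (0.6 N m) keeps it where it is.
- ejector (a joint): How far the ejector pin is pressed, m: 0 at rest, 0.011 when the beater is fully home. Its spring pushes up with 4 N at first and 9.5 N at fully home, more than the beater's weight.
- beater_head (a point): Centre of the beater's black square head, the place to grasp: 24 by 24 mm, 40 mm tall, faces square to this point's x and y. The beater stands upright (z up), about 0.16 kg, 140 mm tall: the foot's underside is 120 mm below this point. Foot: two crossed splines along x and y, each 26 mm long, 8 mm thick, 22 mm tall, with rounded lower edges. Above them a collar of radius 24 mm, its underside 98 mm below this point; wires of radius 25 mm from there to 28 mm below this point.
- beater_collar (a point): Centre of the underside of the beater's collar, 22 mm above the foot's underside; meets the hub's top face when fully home.
- beater: The wire beater; origin at the centre of its foot's underside, 120 mm below the head's centre.
- stand: Grey draining stand, fixed, 200 mm (x) by 90 mm (y) by 45 mm high, origin at the centre of its underside; two round 30 mm holes at x = -55 and +55 mm through which the feet of beater and spare hang, collars on its top face. Either may be in either hole.
- spare: Spare stirrer, not to be used: plain round foot, thin disc, small round black head (22 mm across); origin at the centre of its foot's underside, 126 mm tall.
- yoghurt_bottle: Bystander: white bottle, radius 28 mm, 150 mm tall, origin at its underside.
- cup: Bystander: white open cup, radius 36 mm, 85 mm tall, origin at its underside.
- tub: Bystander: white closed tub, radius 36 mm, 75 mm tall, origin at its underside.
There are look-alikes about, which are no part of the job. Leave any turquoise or yellow look-alike of the beater alone.

How it is judged:
By the outcome, as a careful person would: the job done as asked, in the order asked, and still so for the second after the job is handed in, while the arm keeps its last pose, push and grip.
It also fails if it takes over 48 s, if anything falls off the work surface, if the arm or the gripper's body presses on something with over 40 N, if the wrist force passes 120 N, or if a joint passes its speed limit or range.

ROBOT

A 7-joint arm with a two-finger parallel gripper is mounted at the origin on the work surface. World frame = base frame: x ahead of the robot, y to its left, z up, the work surface at z = 0. Lengths are in m, angles in degrees, forces in N, time in s.
With the tool pointing down it reaches from about 0.35 to 0.775 m from the base axis. Payload 3.1 kg.
Tool frame: the origin (TCP) lies on the centre line of the jaws, within the pads' length; the fingertips stand 8 mm ahead of it and the grasp point (between the pads) lies 11 mm behind it; z points along the fingers, y is the direction in which the jaws open and shut (so a half turn about z gives the same grasp; the last joint's range is limited). The gripper opens to 85 mm and grips with 20 to 120 N. Pads are 22 mm wide; open, the fingers measure 114 mm over their backs; the gripper's body (76 mm by 85 mm) begins 54 mm behind the grasp point. The pads swing forward as they close: fully open they stand 13 mm farther back than shut.
Start: joints at [70.835, 17.813, 0.802, 86.603, -0.252, 75.585, -1.558], TCP at [0.159, -0.527, 0.239] pointing down, gripper open.
Joint ranges: [-154.91, 154.91], [-16.99, 109.72], [-72.82, 74.43], [7.12, 147.25], [-82.49, 262.49], [11.32, 116.49], [-174.64, 174.64]. Speed limits (degrees/s): [159.86, 159.86, 180, 180, 180, 180, 180].

INTERFACE

Orientations are given as a 3x3 rotation matrix whose columns are the frame's x, y, z axes.
In Python, from plant import bot, snapshot gives the robot as it stands. The module is installed in compiled form; this text tells all that it offers.
- The arm moves only by the tool apply_moves, never from a script. Its argument "deltas" is a list of rows, each a list of 3 entries, a list of its own where there are three numbers: the shift along the tool's x, y, z normalised to -1 to 1, where 1 is 0.12 m, then the turn, a rotation vector about the tool's x, y, z normalised to -1 to 1, where 1 is pi rad, then the opening, from 0 (shut) to 1 (fully open). In form: [[[x, y, z], [ax, ay, az], claw], ...]. A call has 1 to 8 rows; each row is the pose to reach, as a shift and turn from the pose commanded when the call began, along the tool's axes at that moment, turning the shorter way round; what a row does not reach only later rows make up. A row lasts 1/12 s, in which the tool goes at most 41.7 mm and 7.16 degrees, less where a joint would pass 70% of its speed; a pose out of reach is approached as far as the arm can. A call with a number of a shift or a turn outside -1 to 1 is refused whole. A call with a gripper value outside its range is refused whole. The fingers move at their own pace and stop on an object; "force" is the grip in N (left out, the last holds). Time passes only in rows, so rows that repeat a pose let the fingers close. It gives the time, the measured TCP pose, the force and the opening at its end, in the units of the state.
- bot.get_obs(): the state, without advancing time (a new reading comes with each control period).
- snapshot(name): name is "scene" or "side" or "wrist"; returns a dict with "image" (420x560x3 uint8, red, green, blue), "mtx" (3x3 intrinsics, pixels), "dist_coeffs" ([k1, k2, p1, p2, k3] as OpenCV has them; the pictures are not rectified), "R" (3x3) and "t" (3): a world point X has camera coordinates R X + t; the wrist camera has in their place "mount" (4x4, takes a point from camera to tool coordinates, whose origin is the TCP and whose axes are the flange's). Camera axes: x right, y down, z forward; pixel columns grow to the right and rows downward; lengths in m; the calibration is good to about 2 mm. A picture is of the moment at which its call begins: read the wrist's pose just before it. There is no depth.
- bot.sign_off(): hands the job in, once; it reports no verdict.
The state is a dict: "clock": time; "joints": joint angles; "joint_velocities": joint speeds; "joint_torque": joint torques, N m; "position": TCP position; "eef_rot": TCP orientation; "force": force on the tool from outside, world axes, zero at the start; "ft_torque": the same for the moment, N m; "width": finger opening in m.
Only numpy, scipy, OpenCV 4.12 (cv2) and the standard library are available. Lean on these libraries where they do the work, as an engineer would, in place of code of your own. Each camera call takes 0.05 s, during which the arm holds its last target.

## Working session

There is one attempt and no reset: what is moved stays moved. The work goes in short steps, Python scripts to look and compute and a tool call to move; the robot and the scene stay as the last step left them, time stands still between calls to the robot, and variables do not carry over. Pictures are saved under pics/ and viewed, and the job is handed in when it is done.

Besides the shell and the picture viewer there is one more tool, called after "Request:" as name([rows], argument=value, ...), one row to a line, values as JSON. apply_moves: Moves the arm, as the interface text tells. Scaled input: -1 to 1 covers 0.12 m each way for a shift and pi rad each way for a turn. Its arguments: {"type":"object","properties":{"deltas":{"type":"array","items":{"type":"array"}},"force":{"type":"number"}},"required":["deltas"]}

```bash
mkdir -p pics
cat > h.py <<'E'
import numpy as np, cv2, json
from plant import bot, snapshot
def snap(name,fn=None):
    o=bot.get_obs(); s=snapshot(name)
    np.savez(f'{name}.npz',**{k:np.array(v) for k,v in s.items()},pos=o['position'],rot=o['eef_rot'])
    if fn: cv2.imwrite('pics/'+fn,s['image'][:,:,::-1])
    return s
def load(name):
    return dict(np.load(f'{name}.npz'))
def cam(s):
    if 'R' in s: return s['R'],s['t']
    M=s['mount']; T=np.eye(4);T[:3,:3]=s['rot'];T[:3,3]=s['pos']
    W=np.linalg.inv(T@M); return W[:3,:3],W[:3,3]
def onplane(s,uv,z):
    R,t=cam(s); p=cv2.undistortPoints(np.array(uv,float).reshape(-1,1,2),s['mtx'],s['dist_coeffs']).reshape(-1,2)
    c=-R.T@t; d=np.c_[p,np.ones(len(p))]@R
    return c+d*((z-c[2])/d[:,2:])
def proj(s,X):
    R,t=cam(s); return cv2.projectPoints(np.array(X,float).reshape(-1,1,3),cv2.Rodrigues(R)[0],t,s['mtx'],s['dist_coeffs'])[0].reshape(-1,2)
def crop(s,fn,u0,v0,w,h,k):
    im=s['image'][v0:v0+h,u0:u0+w,::-1]; cv2.imwrite('pics/'+fn,cv2.resize(im,None,fx=k,fy=k,interpolation=cv2.INTER_CUBIC))
E
python3 - <<'E'
from h import *
o=bot.get_obs(); print(o)
for n in ['scene','side','wrist']: s=snap(n,n+'0.png'); print(n,[ (k,np.round(v,3).tolist()) for k,v in s.items() if k!='image'])
E
```

```text
{'clock': 0.0, 'joints': array([70.8347308 , 17.86177046,  0.80023714, 86.69445551, -0.25157594,
       75.58400208, -1.55913204]), 'joint_velocities': array([-0.01087171, -0.01829381, -0.0174284 ,  0.02079566,  0.03275394,
        0.04165003, -0.0242403 ]), 'joint_torque': array([-2.69043485e-04, -3.79917490e+01,  1.45757832e-01, -2.30588365e+01,
        1.21422196e-02,  1.38764494e-02,  5.55111797e-06]), 'position': array([ 0.15855773, -0.52588725,  0.23819062]), 'eef_rot': array([[ 9.57414025e-01,  2.88717435e-01, -7.92547836e-04],
       [ 2.88718506e-01, -9.57411307e-01,  2.28317461e-03],
       [-9.96019417e-05, -2.41476662e-03, -9.99997079e-01]]), 'force': array([ 0.38072164, -0.96930136, -0.24700129]), 'ft_torque': array([-0.0304872 , -0.05441012, -0.02721691]), 'width': 0.0852958680268806}
scene [('mtx', [[467.745, 0.0, 283.294], [0.0, 467.745, 211.158], [0.0, 0.0, 1.0]]), ('dist_coeffs', [0.031, 0.0, 0.0, 0.0, 0.0]), ('R', [[0.495, 0.869, -0.024], [0.451, -0.281, -0.847], [-0.743, 0.408, -0.53]]), ('t', [-0.249, -0.158, 1.553])]
side [('mtx', [[454.459, 0.0, 290.118], [0.0, 454.459, 210.401], [0.0, 0.0, 1.0]]), ('dist_coeffs', [-0.063, 0.0, 0.0, 0.0, 0.0]), ('R', [[-0.9, -0.436, 0.009], [-0.316, 0.637, -0.704], [0.301, -0.636, -0.711]]), ('t', [0.502, 0.267, 1.042])]
wrist [('mtx', [[346.956, 0.0, 279.356], [0.0, 346.956, 208.04], [0.0, 0.0, 1.0]]), ('dist_coeffs', [-0.067, 0.0, 0.0, 0.0, 0.0]), ('mount', [[-0.0, -0.952, -0.307, 0.079], [1.0, -0.0, -0.0, -0.0], [0.0, -0.307, 0.952, -0.135], [0.0, 0.0, 0.0, 1.0]])]
```

View pics/scene0.png

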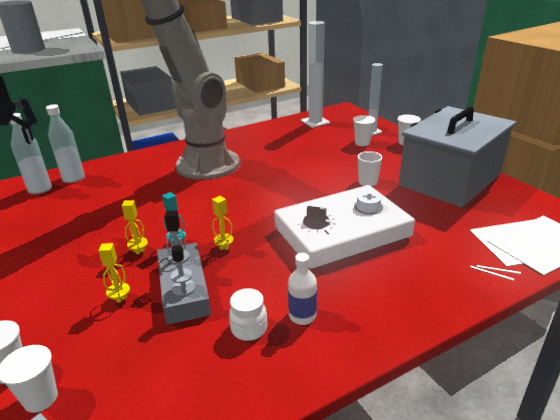

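View pics/side0.png

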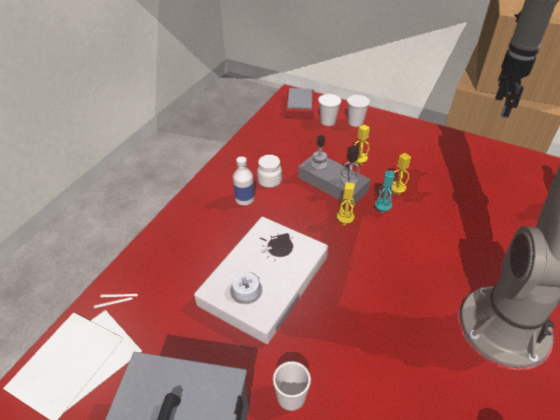

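View pics/wrist0.png

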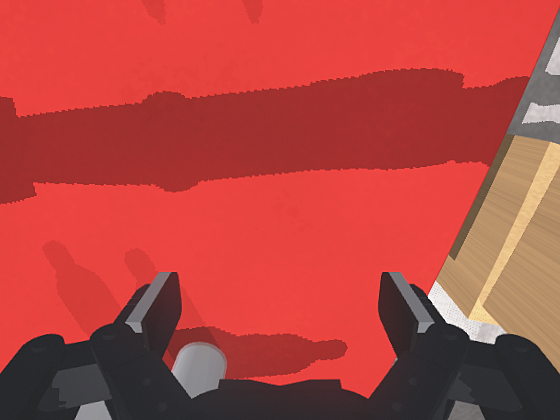

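Candidates for the beater in the scene view are three yellow ones at (130,212), (220,208) and (108,255), a turquoise one at (170,203), and two black heads in the stand: square at (172,220), small at (178,254). By the description it should be the black (172,220). I'll check that in close crops.

Run:
```python
from h import *
s=load('scene'); crop(s,'c1.png',90,180,150,150,4); crop(s,'c2.png',265,175,160,95,5)
s=load('side'); crop(s,'c3.png',285,110,140,125,5); crop(s,'c4.png',185,210,160,140,5)
```

```text
(no output)
```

View pics/c1.png

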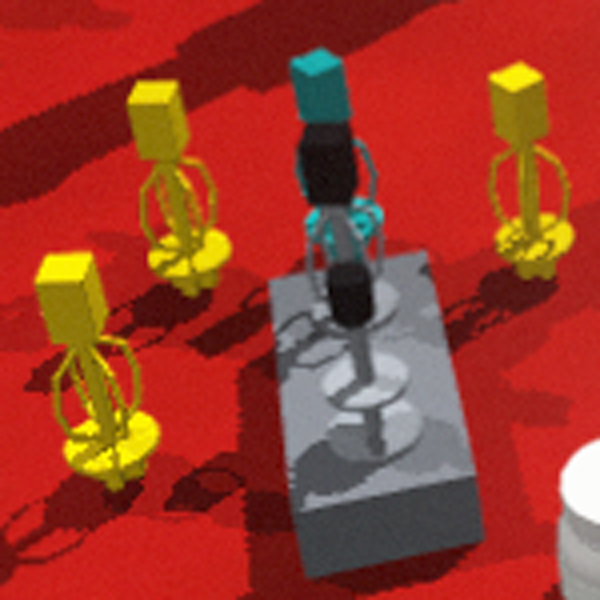

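View pics/c2.png

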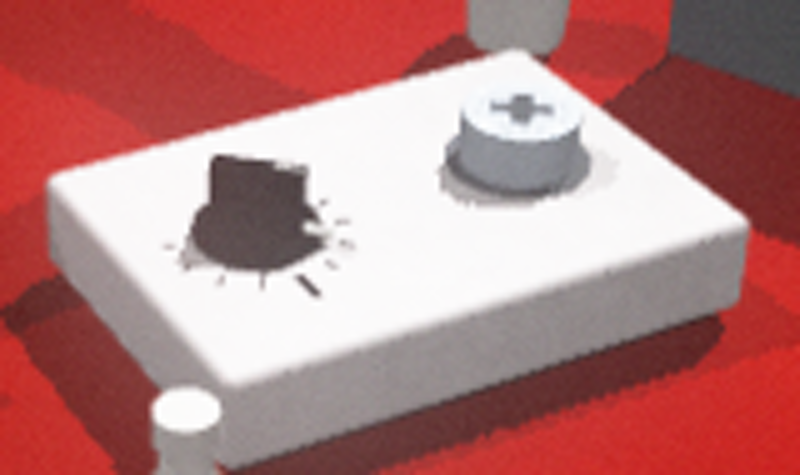

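View pics/c3.png

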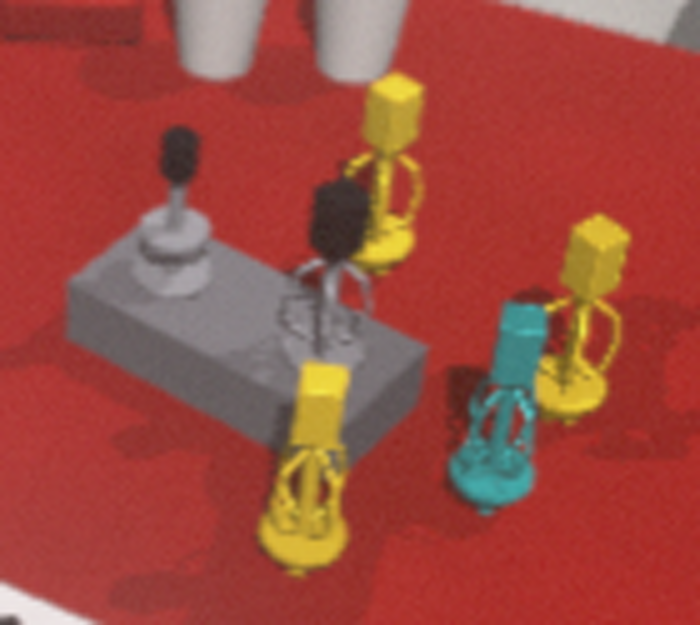

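View pics/c4.png

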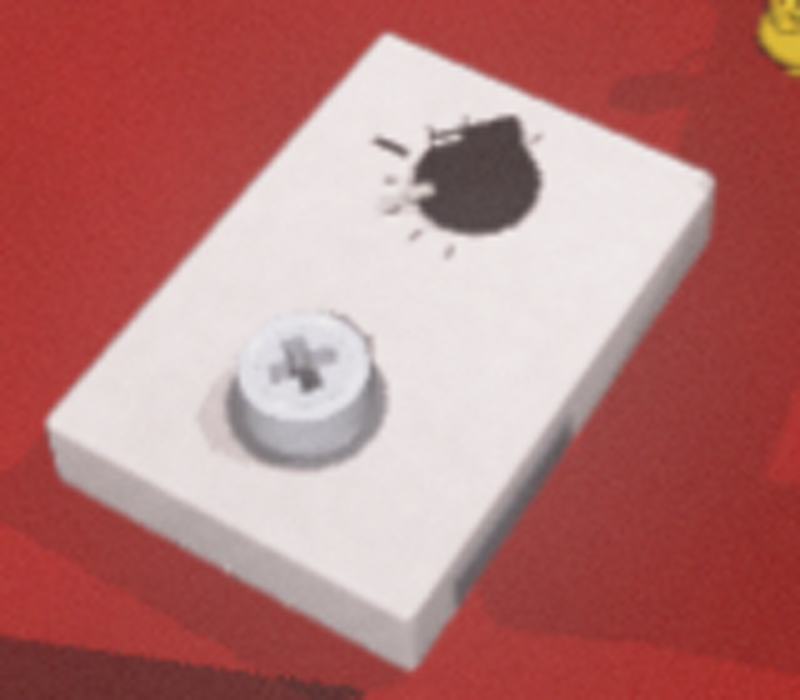

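Run:
```python
from h import *
s=load('scene'); d=load('side')
a=lambda L,o: np.array(L)/5+o
A=onplane(s,a([(50,178),(520,52),(748,222),(232,385)],[265,175]),.06)
B=onplane(d,a([(388,33),(712,180),(412,620),(50,425)],[185,210]),.06)
print(A.round(4)); print(B.round(4))
for P in (A,B):
  print(P.mean(0), [np.linalg.norm(P[i]-P[(i+1)%4]).round(3) for i in range(4)])
# long tick, hub centre
print('tick',onplane(s,a([(300,278),(319,295)],[265,175]),.06),onplane(d,a([(376,140),(405,153)],[185,210]),.06))
print('hub',onplane(s,a([(522,112)],[265,175]),.09),onplane(d,a([(306,364)],[185,210]),.09))
# beater head top centre z = .045-.022+.14=.163 
print('head',onplane(s,np.array([(330,140)])/4+[90,180],.163),onplane(d,np.array([(342,190)])/5+[285,110],.163))
# stand top corners
print('stand',onplane(s,np.array([(272,282),(425,255),(473,478),(300,510)])/4+[90,180],.045),onplane(d,np.array([(70,290),(143,225),(425,350),(362,425)])/5+[285,110],.045))
```

```text
[[ 0.461   0.0016  0.06  ]
 [ 0.4831  0.2823  0.06  ]
 [ 0.6743  0.2684  0.06  ]
 [ 0.6543 -0.0133  0.06  ]]
[[ 0.6427 -0.0083  0.06  ]
 [ 0.4504  0.0097  0.06  ]
 [ 0.4705  0.291   0.06  ]
 [ 0.6632  0.2768  0.06  ]]
[0.56816052 0.13474456 0.06      ] [np.float64(0.282), np.float64(0.192), np.float64(0.282), np.float64(0.194)]
[0.55670166 0.1422973  0.06      ] [np.float64(0.193), np.float64(0.282), np.float64(0.193), np.float64(0.286)]
tick [[0.60094328 0.05864704 0.06      ]
 [0.61713071 0.05832545 0.06      ]] [[0.61265609 0.06042884 0.06      ]
 [0.59548733 0.06159241 0.06      ]]
hub [[0.5736737  0.20880973 0.09      ]] [[0.56376694 0.21378251 0.09      ]]
head [[ 0.50912356 -0.26565559  0.163     ]] [[ 0.49368237 -0.26258847  0.163     ]]
stand [[ 0.4490229  -0.29830575  0.045     ]
 [ 0.47038047 -0.21388834  0.045     ]
 [ 0.66179512 -0.2608784   0.045     ]
 [ 0.63884709 -0.34171752  0.045     ]] [[ 0.64824653 -0.24765017  0.045     ]
 [ 0.6342147  -0.32458565  0.045     ]
 [ 0.43910235 -0.29134265  0.045     ]
 [ 0.45044814 -0.21424195  0.045     ]]
```

The black head at scene (172,220) is square with wires below, and the other black head is the spare with its thin disc, so the choice holds. The machine is at about (0.562, 0.139) with yaw about −4°. Next I'll move over the knob.

Request:
apply_moves([
  [[1, -0.9, 0], [0, 0, 0], 1],
  [[1, -0.9, 0], [0, 0, 0], 1],
  [[1, -0.9, 0], [0, 0, 0], 1],
  [[1, -0.9, 0], [0, 0, 0], 1],
])

```text
clock: 0.48
position: [0.2436, -0.3859, 0.2389]
eef_rot: [[0.957, 0.289, 0.0], [0.289, -0.957, 0.001], [0.0, -0.001, -1.0]]
force: [0.6, 0.4, 0.1]
width: 0.0852
```

Request:
apply_moves([
  [[1, -0.9, 0], [0, 0, 0], 1],
  [[1, -0.9, 0], [0, 0, 0], 1],
  [[1, -0.9, 0], [0, 0, 0], 1],
  [[1, -0.9, 0], [0, 0, 0], 1],
])

```text
clock: 0.82
position: [0.3271, -0.2476, 0.2392]
eef_rot: [[0.957, 0.29, 0.0], [0.29, -0.957, 0.0], [0.0, -0.0, -1.0]]
force: [1.3, -0.3, 0.8]
width: 0.0853
```

Request:
apply_moves([
  [[1, -0.9, 0], [0, 0, 0], 1],
  [[1, -0.9, 0], [0, 0, 0], 1],
  [[1, -0.9, 0], [0, 0, 0], 1],
  [[1, -0.9, 0], [0, 0, 0], 1],
])

```text
clock: 1.15
position: [0.4107, -0.1096, 0.2394]
eef_rot: [[0.957, 0.29, 0.001], [0.29, -0.957, 0.0], [0.001, -0.0, -1.0]]
force: [0.7, -1.3, -0.1]
width: 0.0856
```

Request:
apply_moves([
  [[1, -0.9, 0], [0, 0, -0.1], 1],
  [[1, -0.9, 0], [0, 0, -0.2], 1],
  [[1, -0.9, 0], [0, 0, -0.2], 1],
  [[1, -0.9, 0], [0, 0, -0.2], 1],
  [[1, -0.9, 0], [0, 0, -0.2], 1],
  [[1, -0.9, 0], [0, 0, -0.2], 1],
])

```text
clock: 1.65
position: [0.4938, 0.0286, 0.2388]
eef_rot: [[0.598, 0.801, -0.001], [0.801, -0.598, 0.002], [0.001, -0.002, -1.0]]
force: [-0.6, -1.0, 0.3]
width: 0.0857
```

Run:
```python
from h import *
s=snap('wrist','w1.png'); print(load('wrist')['pos'])
```

```text
[0.49381191 0.02860186 0.2388288 ]
```

View pics/w1.png

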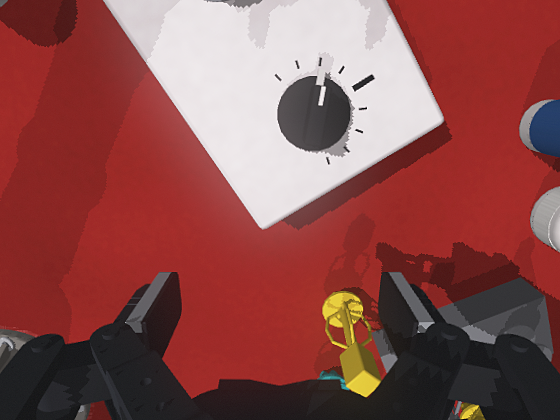

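Run:
```python
from h import *
s=load('wrist'); crop(s,'c5.png',245,30,160,120,5)
```

```text
(no output)
```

View pics/c5.png

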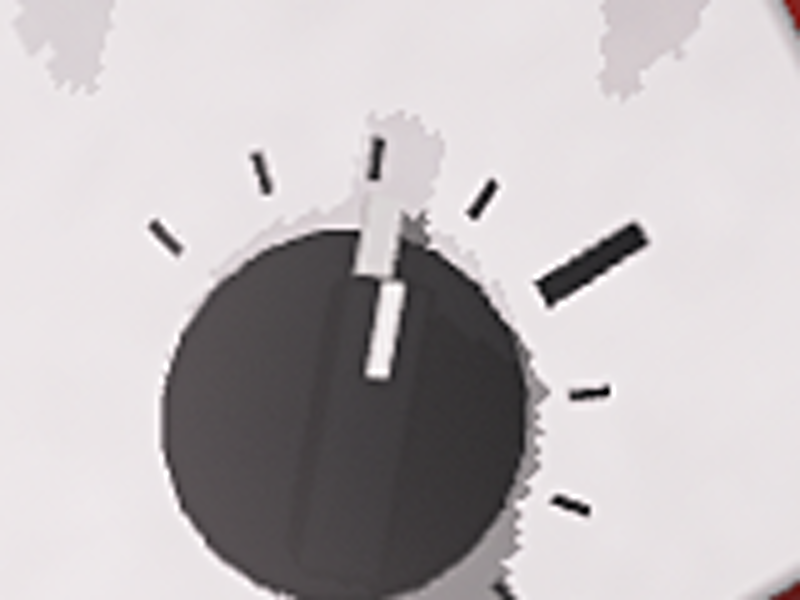

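Run:
```python
from h import *
s=load('wrist'); a=lambda L: onplane(s,np.array(L)/5+[245,30],Z)[:,:2]
Z=.1; l=a([(377,378),(393,282)]); d=l[1]-l[0]; print('line',l,np.degrees(np.arctan2(d[1],d[0])))
Z=.06; A=[];b=[]
for t in [[(540,296),(645,233)],[(472,217),(494,182)],[(375,180),(379,138)],[(267,192),(257,154)],[(180,253),(152,222)],[(570,397),(610,391)],[(552,500),(588,513)]]:
  p=a(t); d=p[1]-p[0]; n=np.array([-d[1],d[0]])/np.linalg.norm(d); print(np.degrees(np.arctan2(d[1],d[0])),p[0]); A.append(n);b.append(n@p[0])
c=np.linalg.lstsq(np.array(A),np.array(b),rcond=None)[0]; print('axis',c)
for t in [(540,296),(645,233),(472,217),(379,138),(267,192),(180,253),(570,397)]:
  v=a([t])[0]-c; print(np.degrees(np.arctan2(v[1],v[0])),np.linalg.norm(v))
print('corners',onplane(s,[(262,229),(443,121)],.06))
for p in [l[0]-c,l[1]-c]: print(np.degrees(np.arctan2(p[1],p[0])))
```

```text
line [[0.56196072 0.06829273]
 [0.57192074 0.07833037]] 45.22241312788953
-5.663855223165216 [0.59560719 0.05942945]
21.64700973616178 [0.59340506 0.07712509]
49.14340489837879 [0.5834939  0.09184328]
69.44179382670882 [0.5676367  0.10117894]
96.61551519121257 [0.5498762  0.10205672]
-27.928881519371036 [0.59046986 0.04213355]
-55.51936898958383 [0.57810287 0.02910715]
axis [0.55481366 0.06200894]
-3.618159634256385 0.04087500541906409
-4.30108220165336 0.061351329390935225
21.39013672487109 0.04144628321239173
46.55208431549038 0.04812050879777129
71.87316722146944 0.04121552071104563
97.02847869079152 0.040350991872648685
-29.136061454278984 0.04082151455990215
corners [[ 0.45395107  0.00410955  0.06      ]
 [ 0.64628873 -0.01087135  0.06      ]]
41.322329904056396
43.653660014294594
```

Knob axis is at about (0.555, 0.062), zero runs along −4.3° and the pointer along 45°, so the knob sits at about +0.86 rad. I'll align and go down over it.

Request:
apply_moves([
  [[0.527, 0.241, 0.3], [0, 0, 0.045], 0.6],
  [[0.527, 0.241, 0.7], [0, 0, 0.045], 0.6],
  [[0.527, 0.241, 0.8], [0, 0, 0.045], 0.6],
  [[0.527, 0.241, 0.8], [0, 0, 0.045], 0.6],
  [[0.527, 0.241, 0.8], [0, 0, 0.045], 0.6],
])

```text
clock: 2.12
position: [0.5527, 0.056, 0.1406]
eef_rot: [[0.714, 0.7, -0.007], [0.7, -0.714, -0.002], [-0.007, -0.004, -1.0]]
force: [-1.0, -0.5, 0.8]
width: 0.0514
```

Run:
```python
from h import *
s=snap('wrist','w2.png'); print(load('wrist')['pos'],load('wrist')['rot'])
crop(s,'c6.png',120,130,320,220,2.5)
```

```text
[0.55265119 0.05595234 0.14055456] [[ 0.71412193  0.69998286 -0.00733959]
 [ 0.69999007 -0.71414988 -0.00196413]
 [-0.00661643 -0.00373501 -0.99997114]]
```

View pics/c6.png

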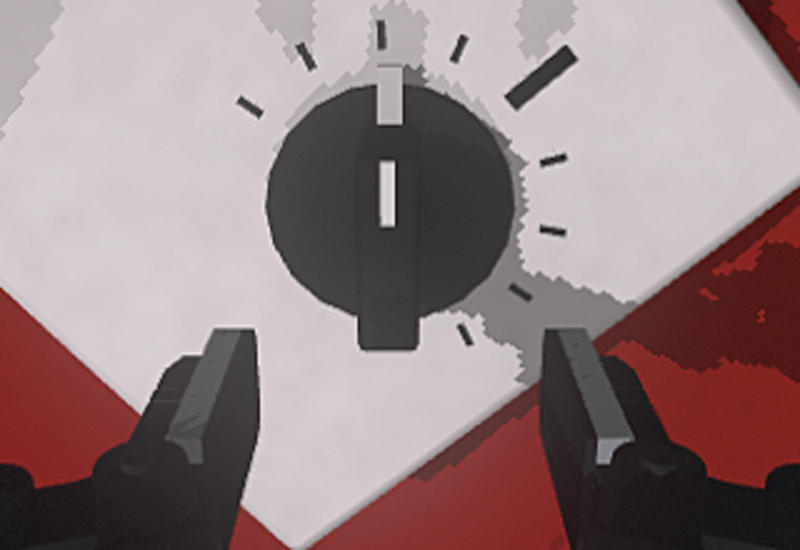

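Request:
apply_moves([
  [[0, 0, 0.2], [0, 0, 0], 0.6],
  [[0, 0, 0.2], [0, 0, 0], 0.6],
  [[0, 0, 0.2], [0, 0, 0], 0.6],
])

```text
clock: 2.42
position: [0.5549, 0.057, 0.121]
eef_rot: [[0.713, 0.701, 0.001], [0.701, -0.713, -0.001], [-0.0, 0.002, -1.0]]
force: [-0.3, -0.2, -0.6]
width: 0.0511
```

Request:
apply_moves([
  [[0.029, -0.03, 0.1], [0, 0, 0], 0.6],
  [[0.029, -0.03, 0.342], [0, 0, 0], 0.6],
  [[0.029, -0.03, 0.342], [0, 0, 0], 0.6],
  [[0.029, -0.03, 0.342], [0, 0, 0], 0.6],
])

```text
clock: 2.75
position: [0.5538, 0.0632, 0.0779]
eef_rot: [[0.711, 0.703, -0.002], [0.703, -0.711, -0.001], [-0.002, -0.001, -1.0]]
force: [-0.3, 0.0, 0.1]
width: 0.0514
```

Request:
apply_moves([
  [[0, 0, 0], [0, 0, 0], 0.3],
  [[0, 0, 0], [0, 0, 0], 0.1],
  [[0, 0, 0], [0, 0, 0], 0.0],
  [[0, 0, 0], [0, 0, 0], 0.0],
  [[0, 0, 0], [0, 0, 0], 0.0],
], force=30)

```text
clock: 3.17
position: [0.5563, 0.0633, 0.0798]
eef_rot: [[0.711, 0.703, 0.003], [0.703, -0.711, -0.0], [0.002, 0.002, -1.0]]
force: [0.4, -1.9, 5.4]
width: 0.0136
```

Run:
```python
from h import *
s=snap('wrist','w3.png'); print(load('wrist')['pos'],load('wrist')['rot'])
crop(s,'c7.png',120,130,320,220,2.5)
```

```text
[0.55628835 0.06334528 0.07982597] [[ 7.11418038e-01  7.02761345e-01  3.29646807e-03]
 [ 7.02765416e-01 -7.11421646e-01 -1.09574114e-04]
 [ 2.26817429e-03  2.39459676e-03 -9.99994561e-01]]
```

View pics/c7.png

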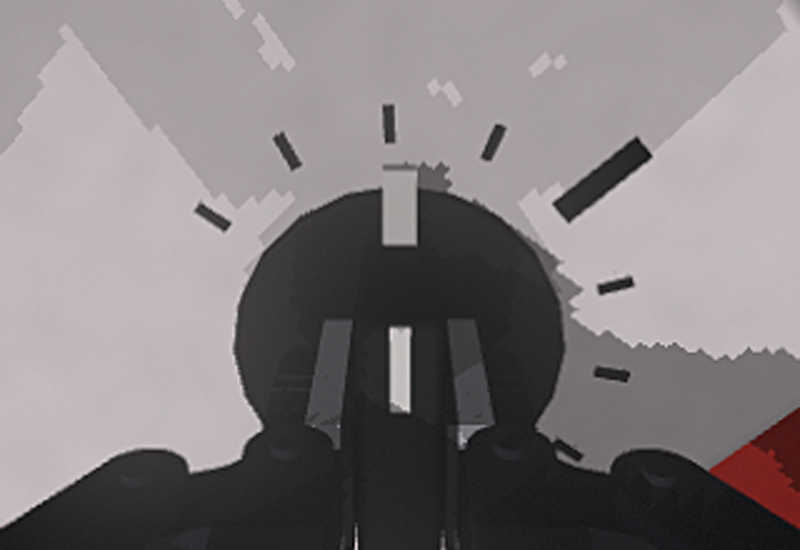

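The jaws hold the bar at 13.6 mm, with the pointer line centred between the pads. I'll measure zero against the tool here.

Run:
```python
from h import *
s=load('wrist'); a=lambda L: onplane(s,np.array(L)/2.5+[120,130],.06)[:,:2]
yaw=np.degrees(np.arctan2(s['rot'][1,0],s['rot'][0,0])); print('toolyaw',yaw)
A=[];b=[];T=[[(560,213),(645,147)],[(486,159),(500,126)],[(391,143),(388,105)],[(295,166),(279,135)],[(228,227),(198,207)],[(598,290),(633,282)],[(595,372),(629,376)]]
for t in T:
  p=a(t); d=p[1]-p[0]; n=np.array([-d[1],d[0]])/np.linalg.norm(d); A.append(n);b.append(n@p[0])
c=np.linalg.lstsq(np.array(A),np.array(b),rcond=None)[0]; print('axis',c)
k=np.array([0,1,2,3,4,-1,-2])*np.degrees(.45)
for c in (c,s['pos'][:2]):
  z=[]
  for t,kk in zip(T,k):
    v=a(t).mean(0)-c; z.append(np.degrees(np.arctan2(v[1],v[0]))-kk)
  print(np.round(z,2),np.mean(z))
P=np.array([a(t).mean(0) for t in T]); 
from scipy.optimize import least_squares
f=lambda q: (P-np.c_[q[0]+q[2]*np.cos(q[3]+np.radians(k)),q[1]+q[2]*np.sin(q[3]+np.radians(k))])[1:].ravel()
r=least_squares(f,[.555,.062,.043,-.07]); print(r.x,np.degrees(r.x[3]),np.abs(r.fun).max())
```

```text
toolyaw 44.64944255333949
axis [0.5551212  0.06209295]
[-3.84 -4.03 -4.65 -5.01 -5.35 -3.55 -3.37] -4.257512318684193
[-5.37 -5.01 -4.65 -4.03 -3.58 -5.75 -5.56] -4.849646953979553
[ 0.55571874  0.06261292  0.04361442 -0.07797576] -4.46768194474829 0.00013868509191265754
```

Request:
apply_moves([
  [[-0.005, 0, -0.01], [0, 0, 0.035], 0],
  [[-0.005, 0, -0.01], [0, 0, 0.07], 0],
  [[-0.005, 0, -0.01], [0, 0, 0.105], 0],
  [[-0.005, 0, -0.01], [0, 0, 0.14], 0],
  [[-0.005, 0, -0.01], [0, 0, 0.175], 0],
  [[-0.005, 0, -0.01], [0, 0, 0.21], 0],
  [[-0.005, 0, -0.01], [0, 0, 0.245], 0],
  [[-0.005, 0, -0.01], [0, 0, 0.273], 0],
])

```text
clock: 3.88
position: [0.5564, 0.063, 0.0799]
eef_rot: [[0.997, -0.083, 0.004], [-0.083, -0.997, 0.0], [0.004, -0.001, -1.0]]
force: [4.5, -0.7, -1.7]
width: 0.0137
```

Request:
apply_moves([
  [[0, 0, 0], [0, 0, 0], 0],
  [[0, 0, 0], [0, 0, 0], 0],
])

```text
clock: 4.05
position: [0.5564, 0.063, 0.0799]
eef_rot: [[0.997, -0.076, 0.004], [-0.076, -0.997, 0.0], [0.004, -0.001, -1.0]]
force: [4.0, 0.2, -1.7]
width: 0.0135
```

Run:
```python
from h import *
s=snap('wrist','w4.png'); L=load('wrist'); print(L['pos'],np.degrees(np.arctan2(L['rot'][1,0],L['rot'][0,0])))
crop(s,'c8.png',120,130,320,220,2.5)
```

```text
[0.55638711 0.06296243 0.07987134] -4.352627864153203
```

View pics/c8.png

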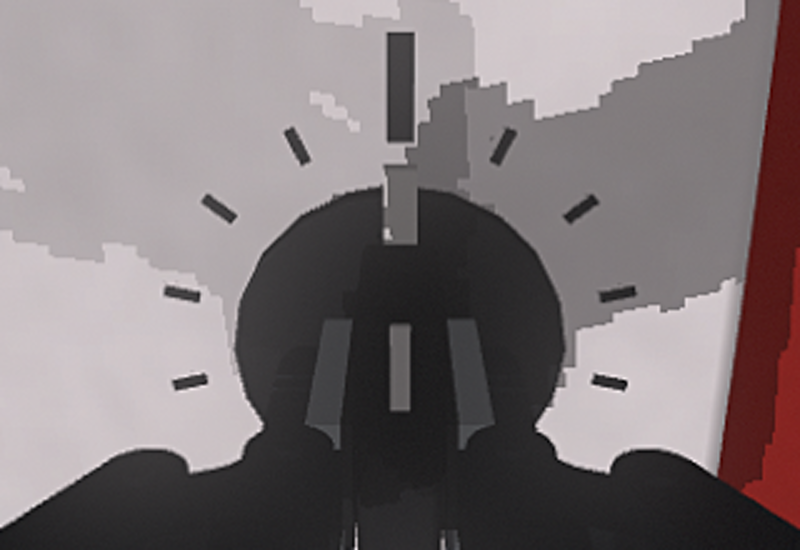

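The pointer line and nose (u=400) line up with the long tick (u=400). I'll release, rise and check again.

Request:
apply_moves([
  [[0, 0, 0], [0, 0, 0], 0.3],
  [[0, 0, 0], [0, 0, 0], 0.5],
  [[0, 0, -0.3], [0, 0, 0], 0.6],
  [[0, 0, -0.6], [0, 0, 0], 0.6],
  [[0, 0, -0.9], [0, 0, 0], 0.7],
  [[0, 0, -0.9], [0, 0, 0], 0.7],
])

```text
clock: 4.6
position: [0.5581, 0.0646, 0.1951]
eef_rot: [[0.997, -0.076, 0.013], [-0.076, -0.997, 0.002], [0.012, -0.003, -1.0]]
force: [0.7, 0.4, 1.1]
width: 0.0599
```

Request:
apply_moves([
  [[-0.6, 0, -0.4], [0, 0, 0], 1],
  [[-0.6, 0, -0.4], [0, 0, 0], 1],
  [[-0.6, 0, -0.4], [0, 0, 0], 1],
  [[-0.6, 0, -0.4], [0, 0, 0], 1],
])

```text
clock: 4.93
position: [0.4815, 0.0696, 0.237]
eef_rot: [[0.997, -0.075, 0.002], [-0.075, -0.997, -0.0], [0.002, 0.0, -1.0]]
force: [0.7, -0.5, -0.6]
width: 0.0853
```

Run:
```python
from h import *
s=snap('wrist','w5.png'); L=load('wrist'); print(L['pos'],np.degrees(np.arctan2(L['rot'][1,0],L['rot'][0,0])))
```

```text
[0.48147654 0.06960555 0.2369663 ] -4.299213451981066
```

View pics/w5.png

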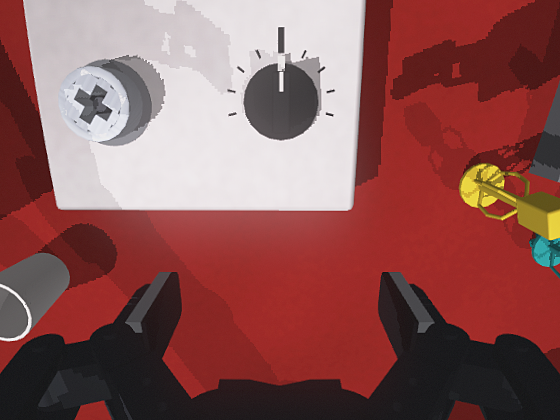

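Run:
```python
from h import *
s=load('wrist'); crop(s,'c9.png',45,50,100,90,8); crop(s,'c10.png',220,20,120,130,4.5)
```

```text
(no output)
```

View pics/c9.png

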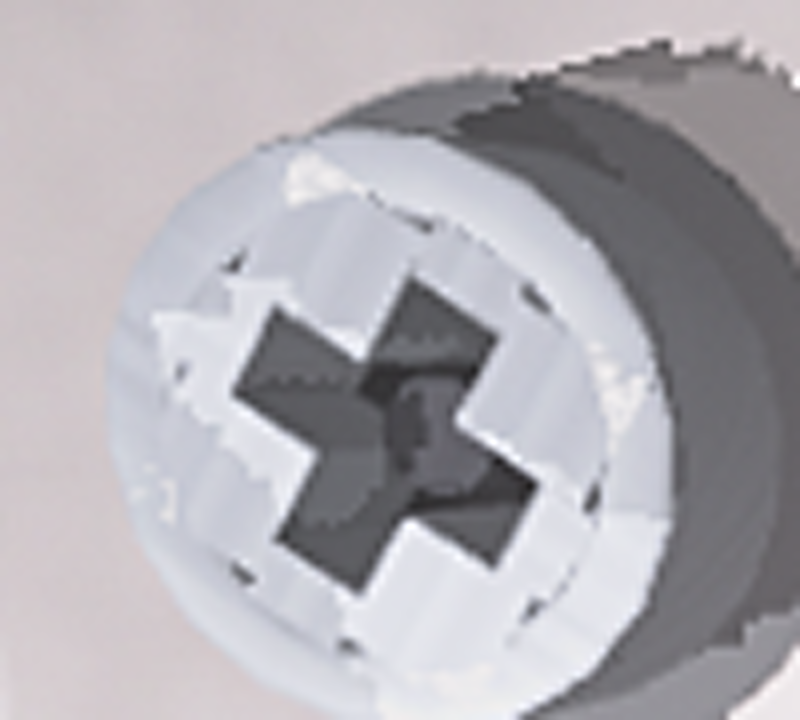

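View pics/c10.png

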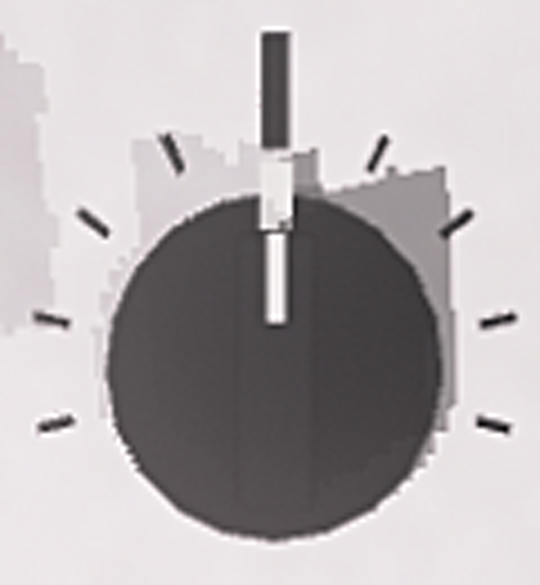

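Knob stays at zero (line, nose and long tick are collinear). The hub cross is clear, so I'll fit it.

```bash
cat >> h.py <<'E'
def fitpoly(P,M):
    from scipy.optimize import least_squares
    f=lambda q: (P-(q[:2]+M@np.array([[np.cos(q[2]),np.sin(q[2])],[-np.sin(q[2]),np.cos(q[2])]]))).ravel()
    best=None
    for a in np.radians(range(-180,180,20)):
        r=least_squares(f,[*P.mean(0),a])
        if best is None or r.cost<best.cost: best=r
    return best.x[:2],np.degrees(best.x[2]),np.abs(best.fun).max()
E
python3 - <<'E'
from h import *
s=load('wrist')
uv=np.array([(412,277),(498,335),(540,487),(497,568),(360,592),(278,540),(235,392),(278,308)])/8+[45,50]-0.4*0
P=onplane(s,uv,.09)[:,:2]
a,b=.0155,.00525
M=np.array([(a,b),(a,-b),(b,-a),(-b,-a),(-a,-b),(-a,b),(-b,a),(b,a)])
print(fitpoly(P,M), P.mean(0))
E
```

```text
(array([0.56704321, 0.2120774 ]), np.float64(-39.866668227773076), np.float64(0.0006879575978764318)) [0.56704321 0.2120774 ]
```

Request:
apply_moves([
  [[-0.075, 0.91, -0.08], [0, 0, 0], 1],
  [[-0.075, 0.91, -0.08], [0, 0, 0], 1],
  [[-0.075, 0.91, -0.08], [0, 0, 0], 1],
])

```text
clock: 5.23
position: [0.4645, -0.0443, 0.2438]
eef_rot: [[0.997, -0.081, -0.003], [-0.081, -0.997, -0.003], [-0.002, 0.003, -1.0]]
force: [0.5, -1.2, -0.6]
width: 0.0853
```

Request:
apply_moves([
  [[-0.075, 0.91, -0.08], [0, 0, 0], 1],
  [[-0.075, 0.91, -0.08], [0, 0, 0], 1],
  [[-0.075, 0.91, -0.08], [0, 0, 0], 1],
])

```text
clock: 5.48
position: [0.4463, -0.1534, 0.2535]
eef_rot: [[0.997, -0.083, -0.003], [-0.083, -0.997, -0.002], [-0.003, 0.002, -1.0]]
force: [-0.2, -1.5, 0.7]
width: 0.0853
```

Request:
apply_moves([
  [[-0.075, 0.91, -0.08], [0, 0, 0], 1],
  [[-0.075, 0.91, -0.08], [0, 0, 0], 1],
  [[-0.075, 0.91, -0.08], [0, 0, 0], 1],
  [[-0.075, 0.91, -0.08], [0, 0, 0], 1],
])

```text
clock: 5.82
position: [0.4271, -0.2652, 0.2627]
eef_rot: [[0.996, -0.091, -0.004], [-0.091, -0.996, -0.004], [-0.003, 0.005, -1.0]]
force: [-0.5, -1.2, 0.4]
width: 0.085
```

Run:
```python
from h import *
s=snap('wrist','w6.png'); L=load('wrist'); print(L['pos'],np.degrees(np.arctan2(L['rot'][1,0],L['rot'][0,0])))
```

```text
[ 0.42711844 -0.26515404  0.26274091] -5.226279316749686
```

View pics/w6.png

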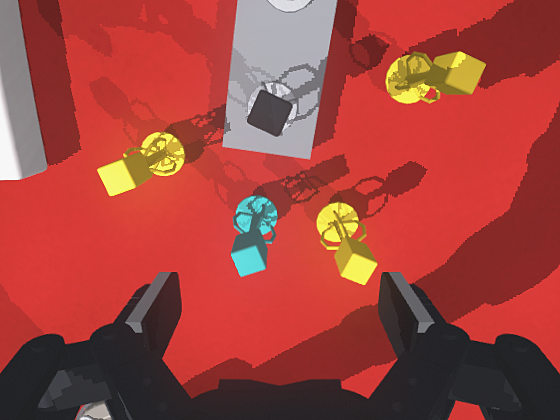

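Run:
```python
from h import *
s=load('wrist'); crop(s,'c11.png',225,65,100,75,8)
```

```text
(no output)
```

View pics/c11.png

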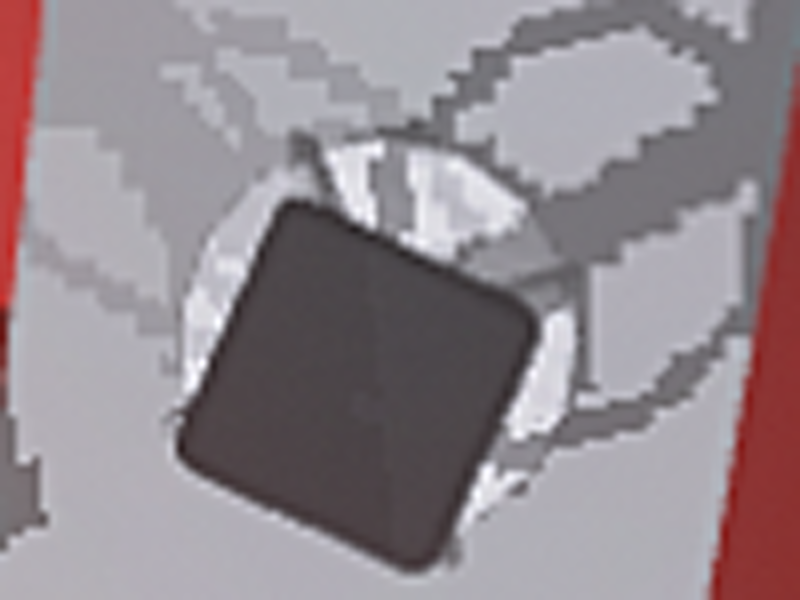

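Run:
```python
from h import *
s=load('wrist')
uv=np.array([(285,195),(546,304),(442,580),(172,457)])/8+[225,65]
P=onplane(s,uv,.163)[:,:2]; a=.012
M=np.array([(a,a),(a,-a),(-a,-a),(-a,a)])
c,y,e=fitpoly(P,M); print(c,y,e,[np.linalg.norm(P[i]-P[i-1]) for i in range(4)])
def go(target,yaw):
    R=s['rot']; d=R.T@(np.array(target)-s['pos']); cy=np.degrees(np.arctan2(R[1,0],R[0,0])); return d/.12, -(yaw-cy)/180
print(go([*c,.2],y))
print('stand',onplane(s,[(222,147),(312,159)],.045))
```

```text
[ 0.49536735 -0.26567307] -28.262296093652658 0.0007846946864339399 [np.float64(0.022788460977901836), np.float64(0.02271450426136643), np.float64(0.023798832590187138), np.float64(0.024433722600127685)]
(array([ 0.56854134, -0.04992724,  0.52068759]), np.float64(0.12797787098279428))
stand [[ 0.46149551 -0.21080368  0.045     ]
 [ 0.44080729 -0.30073461  0.045     ]]
```

Request:
apply_moves([
  [[0.3, -0.05, 0.1], [0, 0, 0.04], 0.6],
  [[0.57, -0.05, 0.2], [0, 0, 0.08], 0.6],
  [[0.57, -0.05, 0.4], [0, 0, 0.12], 0.6],
  [[0.57, -0.05, 0.52], [0, 0, 0.128], 0.6],
  [[0.57, -0.05, 0.52], [0, 0, 0.128], 0.6],
  [[0.57, -0.05, 0.52], [0, 0, 0.128], 0.6],
])

```text
clock: 6.37
position: [0.4985, -0.2538, 0.2]
eef_rot: [[0.888, -0.459, -0.004], [-0.459, -0.888, 0.002], [-0.004, -0.0, -1.0]]
force: [-0.1, -0.1, -0.2]
width: 0.0513
```

Run:
```python
from h import *
s=snap('wrist','w7.png'); L=load('wrist'); print(L['pos'],np.degrees(np.arctan2(L['rot'][1,0],L['rot'][0,0])))
crop(s,'c12.png',160,180,240,160,3.3)
```

```text
[ 0.49851589 -0.25378279  0.19998688] -27.336985178310616
```

View pics/c12.png

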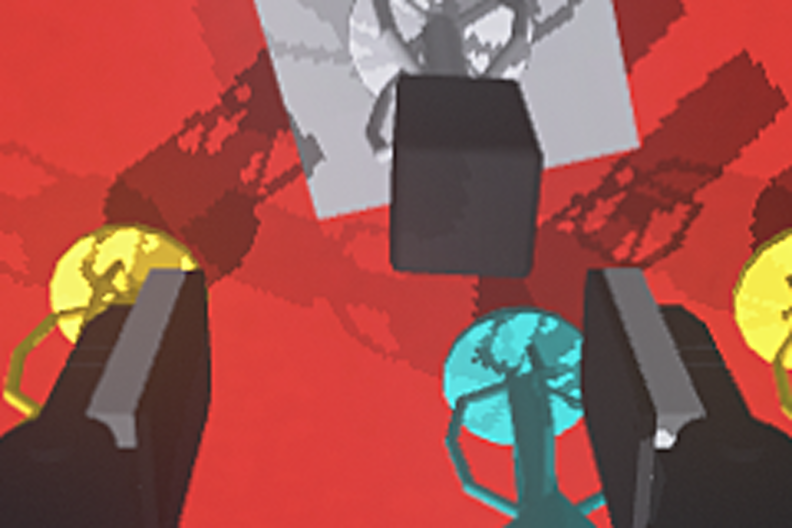

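Run:
```python
from h import *
s=load('wrist')
uv=np.array([(392,144),(544,151),(530,277),(391,271)])/3.3+[160,180]
P=onplane(s,uv,.163)[:,:2]; a=.012
M=np.array([(a,a),(a,-a),(-a,-a),(-a,a)])
c,y,e=fitpoly(P,M); print(c,y,e,[np.linalg.norm(P[i]-P[i-1]) for i in range(4)])
R=s['rot']; print(R.T@(np.array([*c,.131])-s['pos'])/.12, R.T@(np.array([.4954,-.2657,.131])-s['pos'])/.12)
```

```text
[ 0.49565304 -0.26508945] 330.23544650697596 0.0008351999883363381 [np.float64(0.022547146972204588), np.float64(0.02438228859569323), np.float64(0.022521989438464916), np.float64(0.02318044527729644)]
[0.02458738 0.09484813 0.57475692] [0.02505073 0.10033619 0.57475305]
```

Request:
apply_moves([
  [[0.025, 0.097, 0], [0, 0, 0.008], 0.6],
  [[0.025, 0.097, 0.2], [0, 0, 0.008], 0.6],
  [[0.025, 0.097, 0.4], [0, 0, 0.008], 0.6],
  [[0.025, 0.097, 0.575], [0, 0, 0.008], 0.6],
  [[0.025, 0.097, 0.575], [0, 0, 0.008], 0.6],
  [[0.025, 0.097, 0.575], [0, 0, 0.008], 0.6],
])

```text
clock: 6.92
position: [0.4957, -0.2679, 0.1333]
eef_rot: [[0.874, -0.485, -0.0], [-0.485, -0.874, -0.0], [-0.0, 0.001, -1.0]]
force: [-0.5, 0.1, 0.0]
width: 0.0514
```

Run:
```python
from h import *
s=snap('wrist','w8.png'); L=load('wrist'); print(L['pos'],np.degrees(np.arctan2(L['rot'][1,0],L['rot'][0,0])))
crop(s,'c13.png',160,180,240,160,3.3)
```

```text
[ 0.49569564 -0.26787832  0.13327195] -29.019152486457603
```

View pics/c13.png

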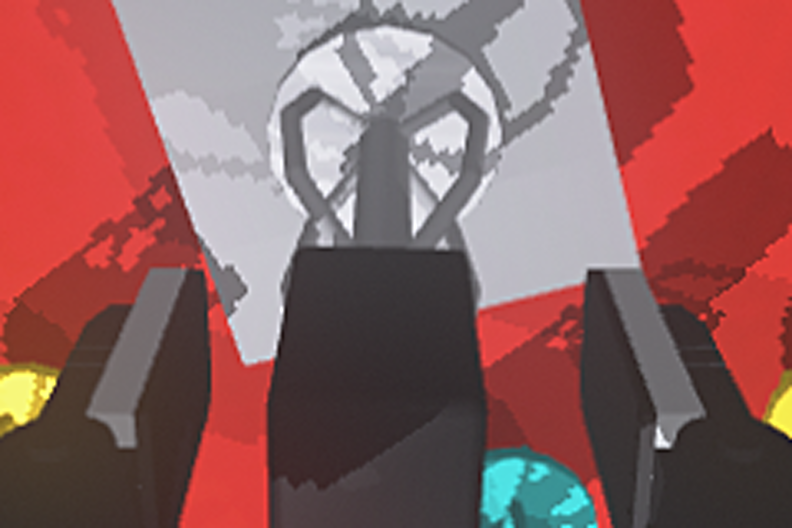

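Head faces are parallel to the pads, about 1.8 mm off centre. I'll correct that and close.

Request:
apply_moves([
  [[0, -0.015, 0.01], [0, 0, 0], 0.6],
  [[0, -0.015, 0.01], [0, 0, 0], 0.3],
  [[0, -0.015, 0.01], [0, 0, 0], 0.1],
  [[0, -0.015, 0.01], [0, 0, 0], 0.1],
  [[0, -0.015, 0.01], [0, 0, 0], 0.1],
  [[0, -0.015, 0.01], [0, 0, 0], 0.1],
], force=70)

```text
clock: 7.47
position: [0.498, -0.2659, 0.1331]
eef_rot: [[0.875, -0.484, 0.002], [-0.484, -0.875, -0.001], [0.003, -0.0, -1.0]]
force: [-1.1, 0.1, 7.0]
width: 0.0234
```

Request:
apply_moves([
  [[0, 0, -0.1], [0, 0, 0], 0.1],
  [[0, 0, -0.25], [0, 0, 0], 0.1],
  [[0, 0, -0.4], [0, 0, 0], 0.1],
  [[0, 0, -0.6], [0, 0, 0], 0.1],
  [[0, 0, -0.6], [0, 0, 0], 0.1],
])

```text
clock: 7.88
position: [0.4995, -0.2664, 0.2079]
eef_rot: [[0.875, -0.484, 0.007], [-0.484, -0.875, -0.004], [0.008, -0.0, -1.0]]
force: [1.2, -0.2, -0.7]
width: 0.023
```

Run:
```python
from h import *
s=snap('wrist','w9.png'); L=load('wrist'); print(L['pos'],L['rot'],bot.get_obs()['joints'])
s=snap('side','s9.png'); crop(s,'c14.png',285,90,160,140,4.5)
```

```text
[ 0.49946734 -0.26638426  0.20790311] [[ 8.75129454e-01 -4.83834404e-01  7.26011979e-03]
 [-4.83820764e-01 -8.75159509e-01 -3.64706991e-03]
 [ 8.11834077e-03 -3.20938410e-04 -9.99966994e-01]] [ 30.48213653  20.69822547  -5.57701398  87.47761428   2.08165759
  71.63627707 -94.32194625]
```

View pics/w9.png

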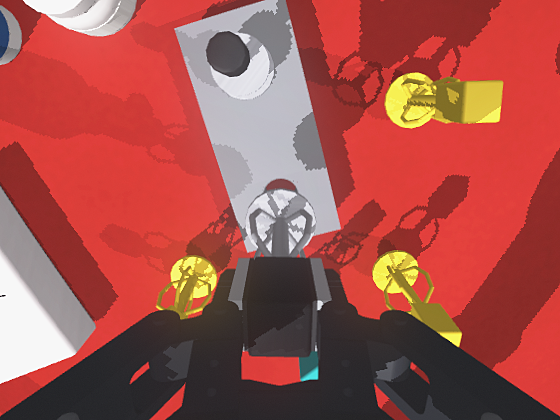

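View pics/c14.png

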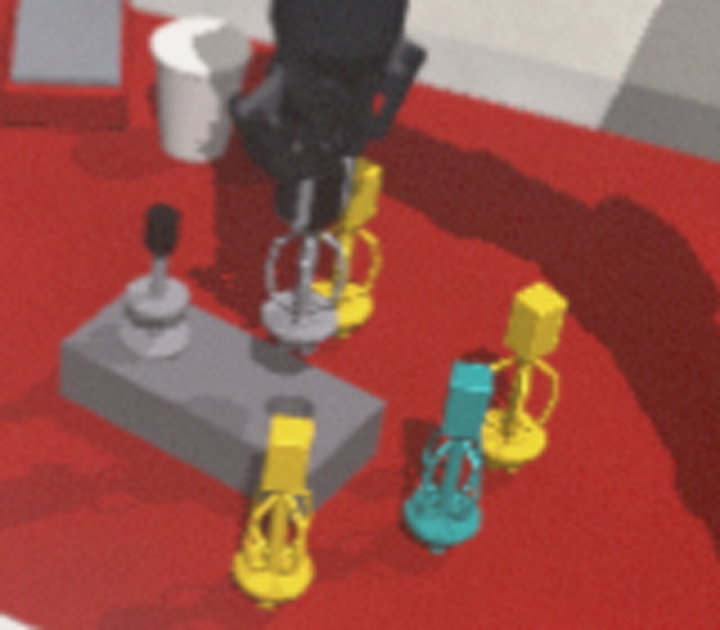

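Run:
```python
from h import *
s=load('wrist'); crop(s,'c15.png',225,165,110,100,7)
```

```text
(no output)
```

View pics/c15.png

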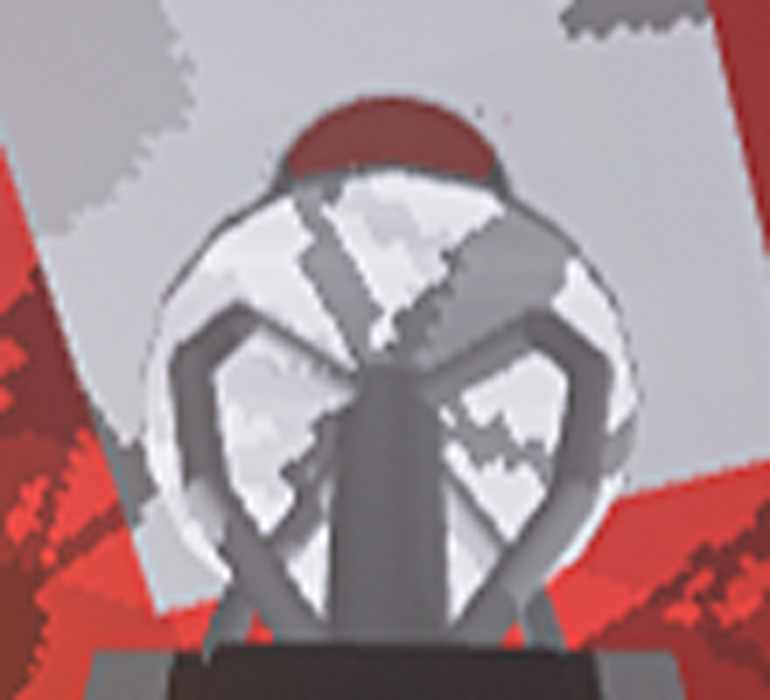

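Request:
apply_moves([
  [[0, 0, -0.2], [0, 0, 0], 0.1],
  [[0, 0, -0.4], [0, 0, 0], 0.1],
  [[0, 0, -0.57], [0, 0, 0], 0.1],
  [[0, 0, -0.57], [0, 0, 0], 0.1],
])

```text
clock: 8.32
position: [0.4986, -0.266, 0.2748]
eef_rot: [[0.875, -0.484, 0.005], [-0.484, -0.875, -0.002], [0.006, -0.0, -1.0]]
force: [1.4, -0.8, -1.0]
width: 0.023
```

Run:
```python
from h import *
from scipy.optimize import least_squares
s=load('wrist'); uv=np.array([(145,410),(640,410),(392,170),(230,220),(562,222),(165,300),(620,300)])/7+[225,165]
M=s['mount']; p=cv2.undistortPoints(uv.reshape(-1,1,2),s['mtx'],s['dist_coeffs']).reshape(-1,2)
d=np.c_[p,np.ones(len(p))]@M[:3,:3].T
for z in (.080,.084,.088):
  X=M[:3,3]+d*((z-M[2,3])/d[:,2:])
  r=least_squares(lambda q:np.hypot(X[:,0]-q[0],X[:,1]-q[1])-q[2],[0,0,.024]); print(z,r.x,np.abs(r.fun).max())
```

```text
0.08 [-0.00100162  0.00103208  0.02346474] 0.0004862829460555197
0.084 [-0.0024879   0.00105187  0.02390223] 0.0004953514117650402
0.088 [-0.00397418  0.00107166  0.02433973] 0.000504419284054685
```

Beater axis is at tool (−2.5, +1) mm, which agrees with the grasp offset. Carrying it to the hub.

Request:
apply_moves([
  [[-0.2, -0.5, 0], [0, 0, 0], 0.1],
  [[-0.352, -0.942, 0], [0, 0, 0], 0.1],
  [[-0.352, -0.942, 0], [0, 0, 0], 0.1],
  [[-0.352, -0.942, 0], [0, 0, 0], 0.1],
])

```text
clock: 8.65
position: [0.5157, -0.1331, 0.2698]
eef_rot: [[0.883, -0.47, -0.002], [-0.469, -0.883, 0.01], [-0.007, -0.008, -1.0]]
force: [0.3, 2.5, -1.0]
width: 0.0232
```

Request:
apply_moves([
  [[-0.2, -0.5, 0], [0, 0, 0], 0.1],
  [[-0.352, -0.942, 0], [0, 0, 0], 0.1],
  [[-0.352, -0.942, 0], [0, 0, 0], 0.1],
  [[-0.352, -0.942, 0], [0, 0, 0], 0.1],
])

```text
clock: 8.98
position: [0.5319, -0.0141, 0.2698]
eef_rot: [[0.883, -0.469, -0.003], [-0.469, -0.883, 0.01], [-0.007, -0.007, -1.0]]
force: [-0.3, 2.7, -0.5]
width: 0.0234
```

Request:
apply_moves([
  [[-0.2, -0.5, 0], [0, 0, 0], 0.1],
  [[-0.352, -0.942, 0], [0, 0, 0], 0.1],
  [[-0.352, -0.942, 0], [0, 0, 0], 0.1],
  [[-0.352, -0.942, 0], [0, 0, 0], 0.1],
])

```text
clock: 9.32
position: [0.5483, 0.1047, 0.2696]
eef_rot: [[0.883, -0.47, -0.004], [-0.47, -0.883, 0.009], [-0.008, -0.006, -1.0]]
force: [0.3, 3.6, -0.7]
width: 0.0238
```

Request:
apply_moves([
  [[-0.2, -0.5, 0], [0, 0, 0.03], 0.1],
  [[-0.352, -0.942, 0], [0, 0, 0.061], 0.1],
  [[-0.352, -0.942, 0], [0, 0, 0.061], 0.1],
  [[-0.352, -0.942, 0], [0, 0, 0.061], 0.1],
  [[-0.352, -0.942, 0], [0, 0, 0.061], 0.1],
  [[-0.352, -0.942, 0], [0, 0, 0.061], 0.1],
  [[-0.352, -0.942, 0], [0, 0, 0.061], 0.1],
])

```text
clock: 9.9
position: [0.5682, 0.2095, 0.2707]
eef_rot: [[0.765, -0.644, -0.002], [-0.644, -0.765, -0.003], [0.0, 0.003, -1.0]]
force: [-0.1, -0.3, -1.9]
width: 0.0234
```

Run:
```python
from h import *
s=snap('wrist','w10.png'); L=load('wrist'); R=L['rot'];print(L['pos'],np.degrees(np.arctan2(R[1,0],R[0,0])))
print(R.T@(np.array([.5696,.2112,.215])-L['pos'])/.12)
crop(s,'c16.png',180,130,210,160,3.8)
```

```text
[0.56816863 0.20945188 0.27072728] -40.07226209644623
[-4.30308338e-04 -2.02861663e-02  4.64332392e-01]
```

View pics/c16.png

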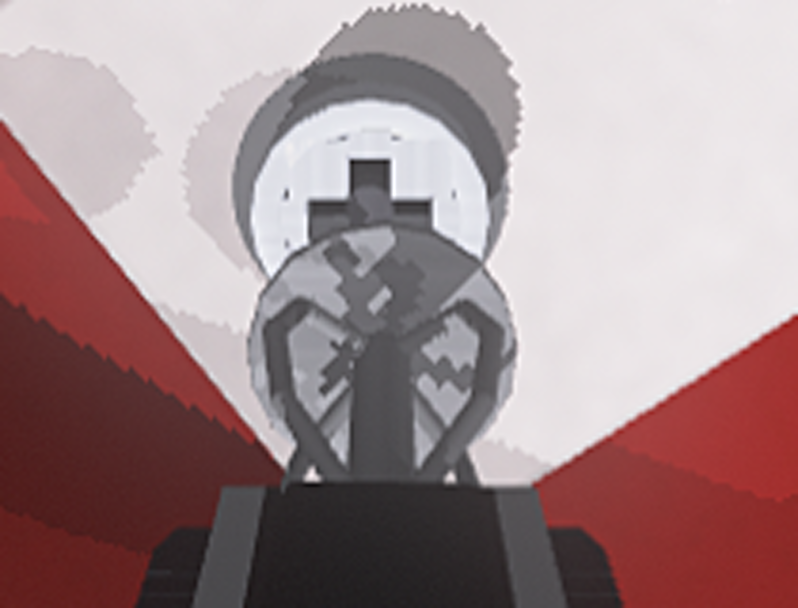

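Run:
```python
from h import *
s=load('wrist'); uv=np.array([(350,160),(390,160),(308,200),(432,200),(252,210),(488,210),(370,100)])/3.8+[180,130]
P=onplane(s,uv,.09); L=(P-s['pos'])@s['rot']; print((L*1000).round(1))
x1=L[:2,0].mean()-.0155; x2=L[2:4,0].mean()-.00525; print('hub in tool x',x1,x2,'y',L[:4,1].mean(),L[:2,1].mean(),L[2:4,1].mean(), 'edge yaw',(L[1]-L[0])[:2],(L[3]-L[2])[:2])
```

```text
[[ 11.7  -6.8 180.7]
 [ 11.7   2.9 180.7]
 [  1.8 -17.2 180.7]
 [  1.7  13.2 180.8]
 [ -0.8 -31.1 180.6]
 [ -0.8  27.1 180.8]
 [ 26.4  -1.9 180.7]]
hub in tool x -0.0037690685165158583 -0.003515994774809142 y -0.001985816508971421 -0.0019763516595582074 -0.0019952813583846343 edge yaw [-9.68599217e-06  9.73316097e-03] [-3.23359894e-05  3.04549455e-02]
```

Request:
apply_moves([
  [[-0.005, -0.023, 0.2], [0, 0, 0], 0.1],
  [[-0.005, -0.023, 0.4], [0, 0, 0], 0.1],
  [[-0.005, -0.023, 0.47], [0, 0, 0], 0.1],
  [[-0.005, -0.023, 0.47], [0, 0, 0], 0.1],
  [[-0.005, -0.023, 0.47], [0, 0, 0], 0.1],
])

```text
clock: 10.37
position: [0.5695, 0.2134, 0.2158]
eef_rot: [[0.766, -0.643, -0.0], [-0.643, -0.766, -0.001], [0.0, 0.001, -1.0]]
force: [0.8, -1.0, -1.0]
width: 0.0234
```

Run:
```python
from h import *
s=snap('wrist','w11.png'); L=load('wrist'); R=L['rot'];print(L['pos'],R)
crop(s,'c17.png',200,150,150,115,5.2)
s=snap('scene'); crop(s,'c18.png',310,110,120,110,5)
s=snap('side'); crop(s,'c19.png',180,190,130,130,4.5)
```

```text
[0.5695174  0.21338673 0.21579477] [[ 7.65892982e-01 -6.42967989e-01 -3.25234368e-04]
 [-6.42968047e-01 -7.65892715e-01 -6.63496505e-04]
 [ 1.77512381e-04  7.17282623e-04 -9.99999727e-01]]
```

View pics/c17.png

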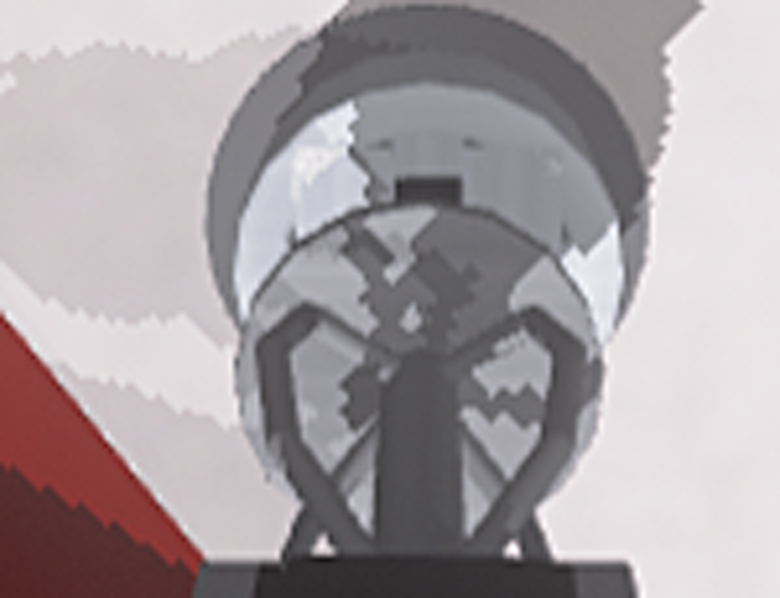

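View pics/c18.png

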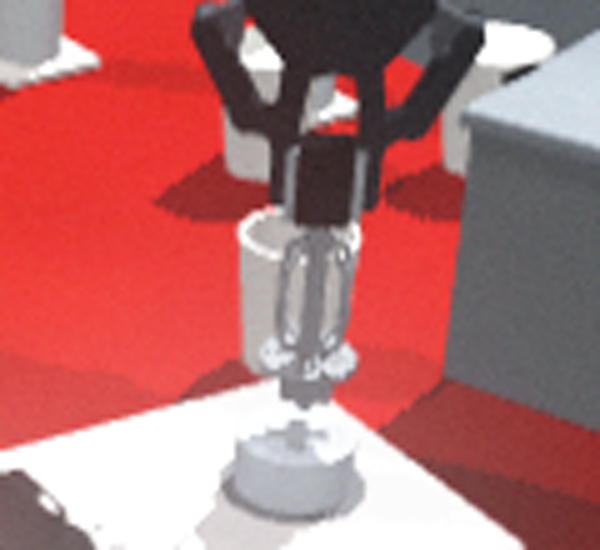

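View pics/c19.png

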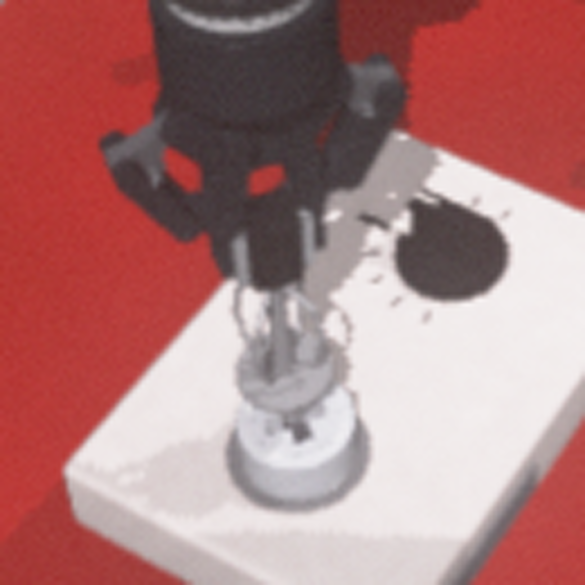

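Run:
```python
from h import *
from scipy.optimize import least_squares
s=load('wrist'); o=np.array([200,150]);uv=np.array([(396,177),(463,177)])/5.2+o
P=onplane(s,uv,.09); L=(P-s['pos'])@s['rot']; print('slot',(L*1000).round(2),'hub tool',L[:,0].mean()-.0155,L[:,1].mean())
R=onplane(s,np.array([(235,280),(625,280),(430,83),(300,125),(560,125)])/5.2+o,.09);R=(R-s['pos'])@s['rot']
r=least_squares(lambda q:np.hypot(R[:,0]-q[0],R[:,1]-q[1])-q[2],[0,0,.03]);print('rim',r.x)
uv=np.array([(237,380),(604,380),(422,203),(300,240),(540,240)])/5.2+o
C=onplane(s,uv,s['pos'][2]-.084);C=(C-s['pos'])@s['rot']
r=least_squares(lambda q:np.hypot(C[:,0]-q[0],C[:,1]-q[1])-q[2],[0,0,.024]);print('collar',r.x)
```

```text
slot [[ 14.03  -2.59 125.8 ]
 [ 14.02   7.35 125.8 ]] hub tool -0.0014736802170640176 0.0023794197029275007
rim [-0.00098506  0.0024818   0.02955692]
collar [-0.00235727  0.00087659  0.02375966]
```

Request:
apply_moves([
  [[0.008, 0.0125, 0], [0, 0, 0], 0.1],
  [[0.008, 0.0125, 0], [0, 0, 0], 0.1],
  [[0.008, 0.0125, 0.05], [0, 0, 0], 0.1],
  [[0.008, 0.0125, 0.1], [0, 0, 0], 0.1],
  [[0.008, 0.0125, 0.13], [0, 0, 0], 0.1],
  [[0.008, 0.0125, 0.16], [0, 0, 0], 0.1],
  [[0.008, 0.0125, 0.18], [0, 0, 0], 0.1],
  [[0.008, 0.0125, 0.18], [0, 0, 0], 0.1],
])

```text
clock: 11.18
position: [0.569, 0.2124, 0.1931]
eef_rot: [[0.767, -0.642, -0.001], [-0.642, -0.767, -0.001], [-0.0, 0.001, -1.0]]
force: [0.3, -0.9, -1.6]
width: 0.0234
```

The foot is about 7 mm into the slot with no contact force. I'll press on with a firmer grip.

Request:
apply_moves([
  [[0, 0, 0], [0, 0, 0], 0.05],
  [[0, 0, 0.03], [0, 0, 0], 0.05],
  [[0, 0, 0.06], [0, 0, 0], 0.05],
  [[0, 0, 0.09], [0, 0, 0], 0.05],
  [[0, 0, 0.11], [0, 0, 0], 0.05],
  [[0, 0, 0.12], [0, 0, 0], 0.05],
  [[0, 0, 0.12], [0, 0, 0], 0.05],
  [[0, 0, 0.12], [0, 0, 0], 0.05],
], force=100)

```text
clock: 11.85
position: [0.5695, 0.2129, 0.181]
eef_rot: [[0.767, -0.642, 0.002], [-0.642, -0.767, 0.0], [0.001, -0.001, -1.0]]
force: [-1.1, -1.4, 5.4]
width: 0.0228
```

Run:
```python
from h import *
o=bot.get_obs(); print(o['position'],o['force'],o['width'])
s=snap('wrist','w12.png'); crop(s,'c20.png',200,150,150,115,5.2)
s=snap('scene'); crop(s,'c21.png',310,110,120,110,5)
```

```text
[0.5694972  0.21286532 0.18102075] [-1.05729558 -1.40706039  5.42749901] 0.022843822801597996
```

View pics/c20.png

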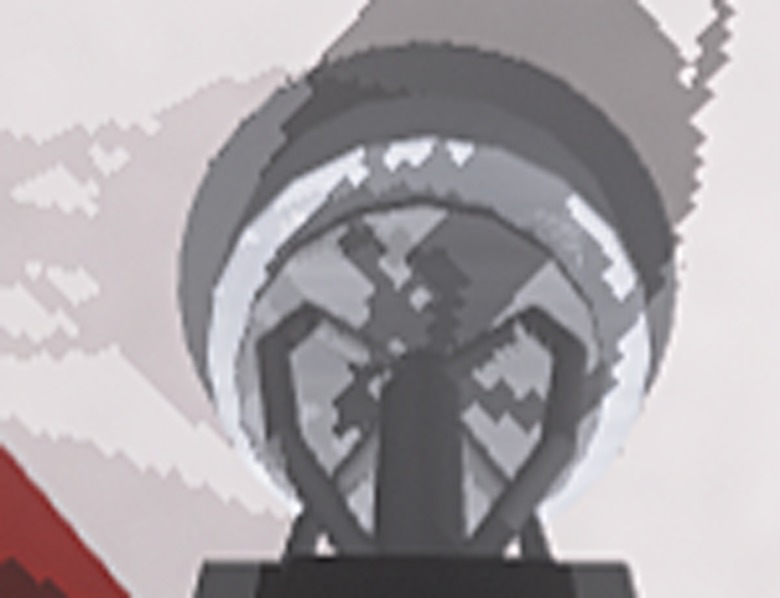

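View pics/c21.png

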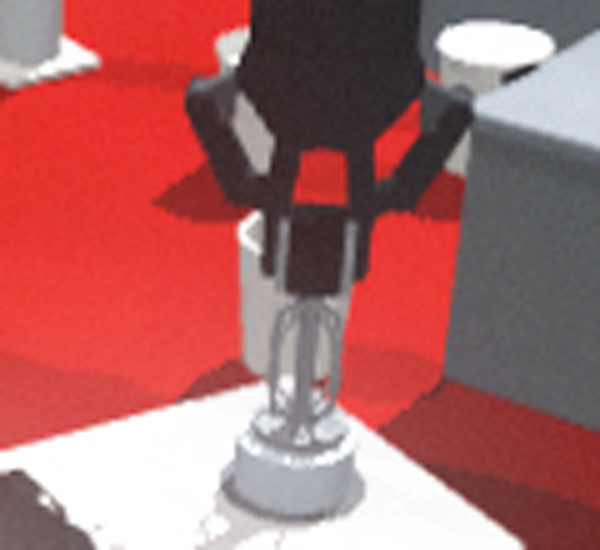

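Request:
apply_moves([
  [[0, 0, 0.01], [0, 0, 0], 0.05],
  [[0, 0, 0.02], [0, 0, 0], 0.05],
  [[0, 0, 0.03], [0, 0, 0], 0.05],
  [[0, 0, 0.03], [0, 0, 0], 0.05],
])

```text
clock: 12.28
position: [0.5695, 0.2128, 0.1782]
eef_rot: [[0.767, -0.642, 0.002], [-0.642, -0.767, 0.0], [0.002, -0.002, -1.0]]
force: [-1.0, -2.5, 8.3]
width: 0.0228
```

Request:
apply_moves([
  [[0, 0, 0.01], [0, 0, 0], 0.05],
  [[0, 0, 0.015], [0, 0, 0], 0.05],
  [[0, 0, 0.015], [0, 0, 0], 0.05],
])

```text
clock: 12.53
position: [0.5696, 0.2128, 0.1781]
eef_rot: [[0.767, -0.642, 0.003], [-0.642, -0.767, 0.0], [0.002, -0.002, -1.0]]
force: [-3.5, -2.5, 14.3]
width: 0.023
```

Request:
apply_moves([
  [[0, 0, 0.01], [0, 0, 0], 0.05],
  [[0, 0, 0.012], [0, 0, 0], 0.05],
  [[0, 0, 0.012], [0, 0, 0], 0.05],
  [[0, 0, 0.012], [0, 0, 0], 0.05],
  [[0, 0, 0.012], [0, 0, 0], 0.05],
])

```text
clock: 12.95
position: [0.5696, 0.2128, 0.1781]
eef_rot: [[0.767, -0.642, 0.004], [-0.642, -0.767, 0.0], [0.003, -0.003, -1.0]]
force: [-6.8, -3.1, 19.3]
width: 0.023
```

Run:
```python
from h import *
o=bot.get_obs(); print(o['position'],o['force'],o['width'])
s=snap('wrist','w13.png'); crop(s,'c22.png',200,150,150,115,5.2)
s=snap('scene','s13.png'); crop(s,'c23.png',265,130,160,140,5)
s=snap('side','d13.png'); crop(s,'c24.png',180,190,150,130,5)
print(bot.get_obs()['force'])
```

```text
[0.56963737 0.21281518 0.17808239] [-6.79054829 -3.12621743 19.26789968] 0.022980395715232867
[-4.70953387 -3.49884113 19.59822328]
```

View pics/c23.png

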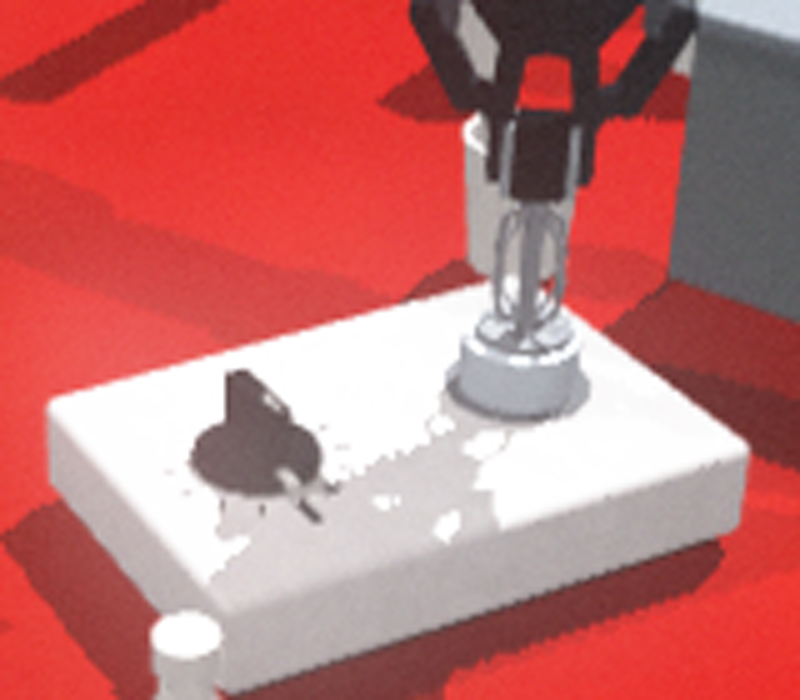

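View pics/c24.png

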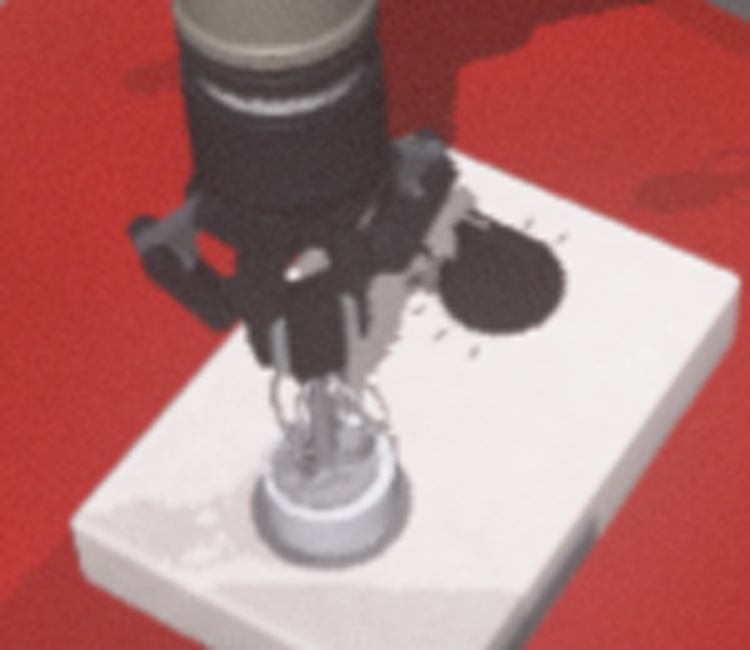

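View pics/s13.png

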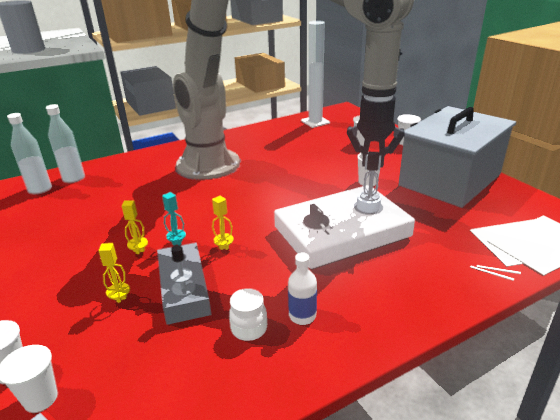

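View pics/c22.png

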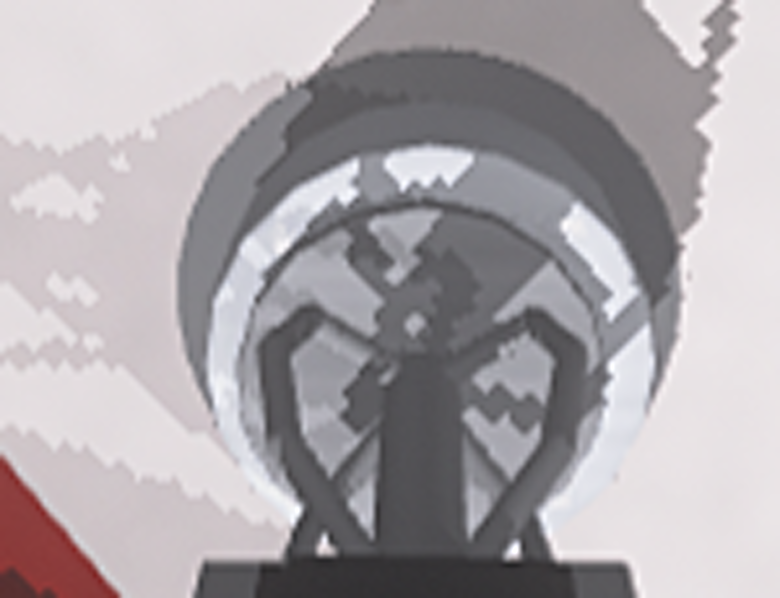

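The collar sits on the hub: z has stopped at the predicted 0.178 while the push rose to 19 N. The beater hasn't slipped in the pads, the knob pointer meets the long tick, and the bystanders haven't moved. Handing in.

```bash
python3 -c "
from plant import bot
print(bot.sign_off()); o=bot.get_obs(); print(o['clock'],o['position'],o['force'])"
```

```text
the job is handed in; nothing more can be done
None
the job is handed in; nothing more can be done
```

The job is done and handed in at about 13 s on the clock, with the arm still holding the beater pressed home in the hub; sign-off gave no verdict.

- **Knob:** I turned it about 49° to zero. Two close views (one before and one after letting go) showed its line, nose and the long tick collinear. In the last overview the pointer still meets the long tick.
- **Beater:** I lifted the black square-headed one from the stand, turned it about 11° to match the cross slot, and pushed it down. The foot entered without contact force. It then stopped at TCP z = 0.178 m, the height worked out for collar on hub. Further pushing raised the force from about 8 N to 19 N with no more travel.
- **Last views:** The collar looked seated on the hub, the beater had not slipped in the 100 N grip, and the spare, bottle, cup, tub and look-alikes looked unmoved.

**Small disagreements:** The fixed cameras disagreed with each other by about 1 cm, so I used the wrist camera for the fine measurements. There is also a sideways force of about 5–7 N at the hub. I could not read the state again after handing in.

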